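# Sort the rubbing weights by whether they rock

## Task

Damp has warped two of these four wooden paper weights: sort them by whether they rock when pressed at the rim. Set each one that stands steady knob-up into a bay of its own on the sloped stand, flat against the slope, and each one that rocks into the red repair tray, standing upright on its floor. One weight has to come out of the cardboard letter box; set them down gently, do not tip any over, and leave the mug, ink jar, brush pot and tea tin where they are.

Things in the scene. Friction and masses are not known exactly. Their poses are not given: they have to be found in the camera images.
- weight_a_center (a point): round hardwood weight, 50 mm tall, about 0.2 kg: dark disc 76 mm across, 14 mm thick; brass knob upright on its centre, 18 mm thick from 24 to 50 mm above the underside, on a 14 mm neck. Site: on its axis, 25 mm above the underside; z is the axis, up. One of four look-alikes, two warped, two sound: name and place do not tell which
- weight_b_center (a point): weight like weight_a (same size, point and axes). Three of the four stand on the desk, one in the letter box, all at desk height. All stand level when left alone. A sound one does not move under up to 10 N on top of its disc, and stands on a foot 70 mm across
- weight_c_center (a point): weight like weight_a (same size, point and axes). A warped one has a bowed underside and rests on a spot 16 mm across: a few newtons down on the disc near the rim tip it by about 0.17 rad, until that side of the rim, 5 mm clear before, meets the desk; let go, it comes back level. On a 30 degree slope it leans over downhill
- weight_d_center (a point): weight like weight_a (same size, point and axes); may be sound or warped
- letter_box: open cardboard box fixed to the desk, 136 x 136 mm outside, walls 5 mm thick and 40 mm high, floor level with the desk (under 1 mm of paper). Origin: centre of its underside; x, y along its sides
- stand_face: sloped face, 110 mm (x) by 200 mm (y), of a light wood stand fixed to the desk. Origin: middle of the face, 42 mm above the desk; z: outward normal, 30 degrees from vertical, leaning away from the robot; x: down the slope; y: along the stand. Lip along the lower edge 12 mm high, inner side at x = +47 mm; ribs 10 mm high, 6 mm wide at y = -97, 0, +97 mm
- bay_right (a point): centre of one bay (grey pad) of the sloped stand, on the surface at x = 0, y = -48.5 mm of stand_face, with its axes. Takes one weight, which does not slide there
- bay_left (a point): centre of the other bay, at x = 0, y = +48.5 mm of stand_face, with its axes
- repair_tray: red open tray fixed to the desk, 110 mm (x) by 200 mm (y) outside, 28 mm high, walls and floor 5 mm thick; takes two weights side by side at y = -48 and +48 mm. Origin: centre of its underside. The stand and the tray may change sides
- mug: white mug, bystander, 85 mm high, 72 mm across, handle at its +y reaching about 70 mm from the axis. Origin: centre of its underside
- ink_jar: black ink jar, bystander, 70 mm high, 56 mm across. Origin: centre of its underside
- brush_pot: blue pot with brushes, bystander, pot 64 mm across and 90 mm high, brushes up to 160 mm high and within 35 mm of the axis. Origin: centre of its underside
- tea_tin: green tea tin, bystander, 120 mm high, 68 mm across. Origin: centre of its underside
Things that resemble listed ones, but are neither listed nor needed, are in the scene too. Of the things that look like the part that bears stand_face, the larger one is meant.

How it is judged:
At the end, for the whole second after the job is handed in: Each of the two bays holds one weight lying flat on the slope (within 0.09 rad; only a sound weight can), centre within 20 mm of the bay's centre line and 30 mm up or down the slope; every other weight stands on the floor of the red tray, within 0.26 rad of upright; all released (((x of weight_a_center in the frame of stand_face between -0.03 and 0.03 m and y of weight_a_center in the frame of bay_left between -0.02 and 0.02 m and z of weight_a_center in the frame of stand_face between 0.019 and 0.031 m and angle between the z axis of weight_a_center and the z axis of stand_face, either way round below 0.09 rad and angle between weight_a_center's own z axis and vertical below 0.75 rad) or (x of weight_b_center in the frame of stand_face between -0.03 and 0.03 m and y of weight_b_center in the frame of bay_left between -0.02 and 0.02 m and z of weight_b_center in the frame of stand_face between 0.019 and 0.031 m and angle between the z axis of weight_b_center and the z axis of stand_face, either way round below 0.09 rad and angle between weight_b_center's own z axis and vertical below 0.75 rad) or (x of weight_c_center in the frame of stand_face between -0.03 and 0.03 m and y of weight_c_center in the frame of bay_left between -0.02 and 0.02 m and z of weight_c_center in the frame of stand_face between 0.019 and 0.031 m and angle between the z axis of weight_c_center and the z axis of stand_face, either way round below 0.09 rad and angle between weight_c_center's own z axis and vertical below 0.75 rad) or (x of weight_d_center in the frame of stand_face between -0.03 and 0.03 m and y of weight_d_center in the frame of bay_left between -0.02 and 0.02 m and z of weight_d_center in the frame of stand_face between 0.019 and 0.031 m and angle between the z axis of weight_d_center and the z axis of stand_face, either way round below 0.09 rad and angle between weight_d_center's own z axis and vertical below 0.75 rad)) and ((x of weight_a_center in the frame of stand_face between -0.03 and 0.03 m and y of weight_a_center in the frame of bay_right between -0.02 and 0.02 m and z of weight_a_center in the frame of stand_face between 0.019 and 0.031 m and angle between the z axis of weight_a_center and the z axis of stand_face, either way round below 0.09 rad and angle between weight_a_center's own z axis and vertical below 0.75 rad) or (x of weight_b_center in the frame of stand_face between -0.03 and 0.03 m and y of weight_b_center in the frame of bay_right between -0.02 and 0.02 m and z of weight_b_center in the frame of stand_face between 0.019 and 0.031 m and angle between the z axis of weight_b_center and the z axis of stand_face, either way round below 0.09 rad and angle between weight_b_center's own z axis and vertical below 0.75 rad) or (x of weight_c_center in the frame of stand_face between -0.03 and 0.03 m and y of weight_c_center in the frame of bay_right between -0.02 and 0.02 m and z of weight_c_center in the frame of stand_face between 0.019 and 0.031 m and angle between the z axis of weight_c_center and the z axis of stand_face, either way round below 0.09 rad and angle between weight_c_center's own z axis and vertical below 0.75 rad) or (x of weight_d_center in the frame of stand_face between -0.03 and 0.03 m and y of weight_d_center in the frame of bay_right between -0.02 and 0.02 m and z of weight_d_center in the frame of stand_face between 0.019 and 0.031 m and angle between the z axis of weight_d_center and the z axis of stand_face, either way round below 0.09 rad and angle between weight_d_center's own z axis and vertical below 0.75 rad)) and ((x of weight_a_center in the frame of repair_tray between -0.05 and 0.05 m and y of weight_a_center in the frame of repair_tray between -0.095 and 0.095 m and z of weight_a_center in the frame of repair_tray between 0.02 and 0.045 m and angle between weight_a_center's own z axis and vertical below 0.26 rad) or distance between weight_a_center and bay_left below 0.045 m or distance between weight_a_center and bay_right below 0.045 m) and ((x of weight_b_center in the frame of repair_tray between -0.05 and 0.05 m and y of weight_b_center in the frame of repair_tray between -0.095 and 0.095 m and z of weight_b_center in the frame of repair_tray between 0.02 and 0.045 m and angle between weight_b_center's own z axis and vertical below 0.26 rad) or distance between weight_b_center and bay_left below 0.045 m or distance between weight_b_center and bay_right below 0.045 m) and ((x of weight_c_center in the frame of repair_tray between -0.05 and 0.05 m and y of weight_c_center in the frame of repair_tray between -0.095 and 0.095 m and z of weight_c_center in the frame of repair_tray between 0.02 and 0.045 m and angle between weight_c_center's own z axis and vertical below 0.26 rad) or distance between weight_c_center and bay_left below 0.045 m or distance between weight_c_center and bay_right below 0.045 m) and ((x of weight_d_center in the frame of repair_tray between -0.05 and 0.05 m and y of weight_d_center in the frame of repair_tray between -0.095 and 0.095 m and z of weight_d_center in the frame of repair_tray between 0.02 and 0.045 m and angle between weight_d_center's own z axis and vertical below 0.26 rad) or distance between weight_d_center and bay_left below 0.045 m or distance between weight_d_center and bay_right below 0.045 m)); the robot touches nothing.
It fails at once if a bystander (mug, ink jar, brush pot, tea tin) is moved more than 20 mm or tipped (distance of any of mug, ink_jar, brush_pot, tea_tin from where it was at the start of the episode above 0.02 m or angle between any of mug, ink_jar, brush_pot, tea_tin's own z axis and vertical above 0.3 rad).
It fails at once if a weight is tipped over (more than 65 degrees) (angle between any of weight_a_center, weight_b_center, weight_c_center, weight_d_center's own z axis and vertical above 1.13 rad).
It fails at once if a weight is dropped (moves faster than 0.6 m/s while the fingers do not touch it) ((linear speed of weight_a above 0.6 m/s and contact force between weight_a and the fingers below 0.05 N) or (linear speed of weight_b above 0.6 m/s and contact force between weight_b and the fingers below 0.05 N) or (linear speed of weight_c above 0.6 m/s and contact force between weight_c and the fingers below 0.05 N) or (linear speed of weight_d above 0.6 m/s and contact force between weight_d and the fingers below 0.05 N)).
It fails at once if a weight is rammed into the stand or the tray (over 60 N) (contact force between any of weight_a, weight_b, weight_c, weight_d and stand_face above 60 N or contact force between any of weight_a, weight_b, weight_c, weight_d and repair_tray above 60 N).
It also fails if it takes over 72 s, if anything falls off the work surface, if the arm or the gripper's body presses on something with over 40 N, if the wrist force passes 120 N, or if a joint passes its speed limit or range.

## Robot

A 6-joint arm with a two-finger parallel gripper is mounted at the origin on the work surface. World frame = base frame: x ahead of the robot, y to its left, z up, the work surface at z = 0. Lengths are in m, angles in rad, forces in N, time in s.
With the tool pointing down it reaches from about 0.3 to 0.85 m from the base axis. Payload 4.2 kg.
Tool frame: the origin (TCP) lies at the very end of the fingers, on their centre line; the grasp point (between the pads) lies 19 mm behind it (arm.pinch_z is the distance from the TCP to the grasp point, in m); x points along the fingers, y is the direction in which the jaws open and shut, and the axes are right-handed (so a half turn about x gives the same grasp; the last joint's range is limited). The gripper opens to 91 mm and grips with 3 to 60 N. Pads are 32 mm wide; open, the fingers measure 118 mm over their backs; the gripper's body (76 mm by 178 mm) begins 60 mm behind the grasp point.
Start: joints at [1.322, 0.32, 1.565, -0, 1.257, -0.02], TCP at [0.13, 0.56, 0.214] pointing down, gripper open.
Joint ranges: [-3.11, 3.11], [-0.84, 2.01], [0.21, 2.61], [-1.34, 4.49], [0.05, 2.63], [-2.56, 2.56]. Speed limits (rad/s): [2.57, 2.57, 3.14, 3.14, 3.14, 3.14].

## Interface

Orientations are given as a unit quaternion [x, y, z, w].
In Python, from bench import arm gives the robot as it stands.
- The arm moves only by the tool play_rows, never from a script. Its argument "rows" is a list of rows, each a list of 7 numbers: the turn, a rotation vector about the tool's x, y, z in units of 6 degrees (1.0 is 6 degrees), then the shift along the tool's x, y, z in units of 50 mm (1.0 is 50 mm), then the closure, from 0 (fully open) to 1 (shut). A call has 1 to 8 rows; each row is the pose to reach, as a shift and turn from the pose measured when the call began, along the tool's axes at that moment; what a row does not reach only later rows make up. A row lasts 1/10 s, in which the tool goes at most 50 mm and 8.59 degrees, less where a joint would pass 70% of its speed; a pose out of reach is approached as far as the arm can. A call with a gripper value outside its range is refused whole. The fingers move at their own pace and stop on an object; the grip force is fixed at half the most. Time passes only in rows, so rows that repeat a pose let the fingers close. It gives the time, the measured TCP pose, the force and the opening at its end, in the units of the state.
- arm.state(): the state, without advancing time (a new reading comes with each control period).
- arm.snapshot(name): name is "scene" or "side" or "wrist"; returns (picture, depth): 480x640x3 uint8, red, green, blue; 480x640 float32, m along the optical axis (not along the pixel's ray), 0 where there is no reading.
- arm.camera_info(name): a dict with "camera_matrix" (3x3 intrinsics, pixels), "camera_from_world" (4x4, takes a point from world to camera coordinates); the wrist camera has in their place "tool_from_camera" (4x4, takes a point from camera to tool coordinates, whose origin is the TCP and whose axes are the tool frame's). Camera axes: x right, y down, z forward; pixel columns grow to the right and rows downward; lengths in m; the calibration is good to about 2 mm. The wrist camera is an equidistant fisheye: a pixel r from the principal point sees the ray r / f radians off the axis. A picture is of the moment at which its call begins: read the wrist's pose just before it. camera_info takes no time and is no camera call.
- arm.job_done(): hands the job in, once; it reports no verdict.
Trained networks look in the newest picture that a camera, given by its name, has taken for a name from the list of things; names that differ only in an ending like _2 or _b are one class to them, and where a whole thing is asked for, a point or a joint stands for the part that bears it (a point fixed in the world has none). Each returns a list of dicts, best first, with "confidence" (0 to 1); they miss things now and then, are a little off and sometimes report something else, mostly with a low value. They report only what shows in the picture. A call takes as long as a camera call. They do not tell look-alikes from the thing itself.
- arm.look_for(query, camera): "pixel" ([column, row] in pixels, amid what is visible of it).
- arm.outline_of(query, camera): "mask" (480x640 bool, what is visible of it) and "pixel" ([column, row] in pixels, amid what is visible of it).
The state is a dict: "clock": time; "q": joint angles; "qvel": joint speeds; "joint_efforts": joint torques, N m; "eef_pos": TCP position; "tcp_rot": TCP orientation; "force": force on the tool from outside, world axes, zero at the start; "moment": the same for the moment, N m; "width": opening from 0.0 (shut) to 1.0 (fully open).
Only numpy, scipy, OpenCV 4.12 (cv2) and the standard library are available. Lean on these libraries where they do the work, as an engineer would, in place of code of your own. Each camera call takes 0.05 s, during which the arm holds its last target. There are 200 camera calls.

## Working session

There is one attempt and no reset: what is moved stays moved. The work goes in short steps, Python scripts to look and compute and a tool call to move; the robot and the scene stay as the last step left them, time stands still between calls to the robot, and variables do not carry over. Pictures are saved under pics/ and viewed, on a budget of 10 in all, crops included, one or two more only if the job needs it, and the job is handed in when it is done.

Besides the shell and the picture viewer there is one more tool, called as name([rows], argument=value, ...), one row to a line, values as JSON. play_rows: Moves the arm, as the interface text tells. Its arguments: {"type":"object","properties":{"rows":{"type":"array"}},"required":["rows"]}

```bash
ls; mkdir -p pics; cat > h.py <<'E'
import numpy as np, cv2
from bench import arm
from scipy.spatial.transform import Rotation as R
def snap(name):
    im,d=arm.snapshot(name); return im,d
def pts(name,d,mask=None):
    ci=arm.camera_info(name);K=np.array(ci["camera_matrix"]);T=np.linalg.inv(np.array(ci["camera_from_world"]))
    v,u=np.mgrid[:480,:640]; m=(d>0) if mask is None else (mask&(d>0))
    z=d[m];P=np.c_[(u[m]-K[0,2])/K[0,0]*z,(v[m]-K[1,2])/K[1,1]*z,z]
    return P@T[:3,:3].T+T[:3,3]
E
python3 - <<'E'
from h import *
s=arm.state();print(s)
ims=[]
for c in("scene","side"):
    im,d=snap(c);np.savez(f"{c}0.npz",im=im,d=d)
    cv2.imwrite(f"pics/{c}0.png",im[:,:,::-1])
    for q in ["weight_a_center","letter_box","stand_face","repair_tray","mug","ink_jar","brush_pot","tea_tin"]:
        for o in arm.outline_of(q,c):
            P=pts(c,d,o["mask"]); 
            if len(P): print(c,q,np.round(o["confidence"],2),np.round(o["pixel"]),len(P),np.round(np.median(P,0),3),np.round(np.percentile(P,2,0),3),np.round(np.percentile(P,98,0),3))
E
```

```text
pics
{'clock': 0.0, 'q': array([ 1.32197161e+00,  3.20279297e-01,  1.56567183e+00, -2.24683241e-05,
        1.25737208e+00, -2.00123487e-02]), 'qvel': array([ 0.00063502, -0.00112075,  0.00209818, -0.00012049, -0.00066456,
       -0.00018908]), 'joint_efforts': array([ 5.16451619e-04, -4.12466276e+01, -2.31967360e+01,  7.26765348e-02,
        4.56984295e-02, -1.28704614e-04]), 'eef_pos': array([0.13031269, 0.5595281 , 0.21313031]), 'tcp_rot': array([ 0.08011122,  0.70255877, -0.08132589,  0.70240975]), 'force': array([ 0.11778932, -0.2464834 ,  0.01751904]), 'moment': array([-0.01266997,  0.05695084, -0.06088303]), 'width': 1.0006169925278607}
scene weight_a_center 0.88 [304. 296.] 1119 [0.59  0.013 0.013] [ 0.552 -0.026  0.006] [0.621 0.044 0.049]
scene weight_a_center 0.16 [202. 305.] 2285 [ 0.762 -0.06   0.104] [ 0.726 -0.108 -0.   ] [ 0.789 -0.046  0.121]
scene letter_box 0.58 [300. 278.] 4169 [ 0.567 -0.024  0.01 ] [ 0.503 -0.081 -0.003] [0.655 0.071 0.041]
scene stand_face 0.66 [347. 463.] 2691 [0.753 0.272 0.037] [0.726 0.237 0.014] [0.799 0.333 0.052]
scene stand_face 0.46 [4
[... 1398 characters left out ...]
d_face 0.52 [286. 286.] 797 [ 0.439 -0.026  0.013] [ 0.408 -0.057  0.005] [0.478 0.014 0.048]
side repair_tray 0.59 [427. 348.] 6224 [ 0.501 -0.339  0.005] [ 0.435 -0.43   0.001] [ 0.558 -0.233  0.028]
side mug 0.67 [175. 234.] 1458 [0.354 0.242 0.054] [0.3   0.227 0.   ] [0.395 0.297 0.084]
side ink_jar 0.81 [358. 366.] 1179 [ 0.359 -0.27   0.062] [ 0.343 -0.29   0.009] [ 0.391 -0.242  0.071]
side brush_pot 0.89 [338. 190.] 1057 [0.719 0.07  0.067] [0.703 0.05  0.002] [0.764 0.11  0.153]
side brush_pot 0.72 [328. 256.] 2712 [ 0.573 -0.015  0.016] [ 0.497 -0.087 -0.002] [0.652 0.066 0.04 ]
side tea_tin 0.76 [395. 208.] 1370 [ 0.732 -0.094  0.083] [ 0.72  -0.116  0.008] [ 0.777 -0.058  0.12 ]
```

```bash
python3 -c "
from h import *
for c in('scene','side'):
    i=arm.camera_info(c);print(c,np.round(np.linalg.inv(i['camera_from_world']),3))
print(arm.camera_info('wrist'))"
```

```text
scene [[-0.719  0.569 -0.398  0.912]
 [ 0.694  0.577 -0.43   0.384]
 [-0.015 -0.585 -0.811  0.831]
 [ 0.     0.     0.     1.   ]]
side [[ 0.662 -0.504  0.554  0.009]
 [-0.749 -0.443  0.492 -0.5  ]
 [-0.002 -0.741 -0.671  0.728]
 [ 0.     0.     0.     1.   ]]
{'camera_matrix': array([[371.64829954,   0.        , 318.11740591],
       [  0.        , 371.64829954, 240.13691913],
       [  0.        ,   0.        ,   1.        ]]), 'tool_from_camera': array([[-2.34601736e-04, -2.70720939e-01,  9.62657841e-01,
        -1.71311973e-01],
       [ 9.99999838e-01,  4.36069514e-04,  3.66334571e-04,
         1.11818944e-03],
       [-5.18960176e-04,  9.62657770e-01,  2.70720793e-01,
        -7.72107091e-02],
       [ 0.00000000e+00,  0.00000000e+00,  0.00000000e+00,
         1.00000000e+00]])}
```

View pics/scene0.png

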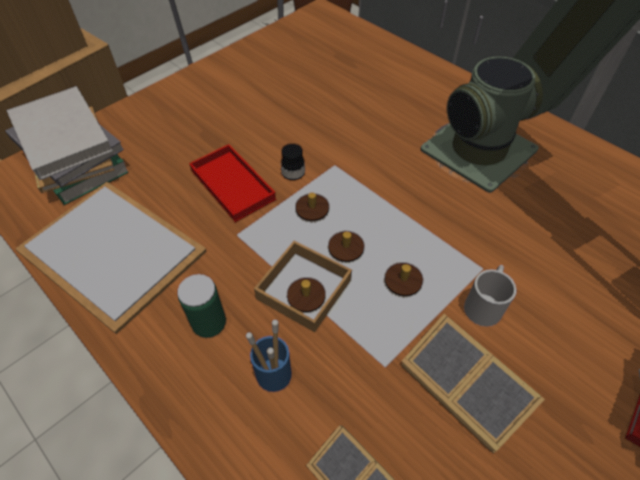

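View pics/side0.png

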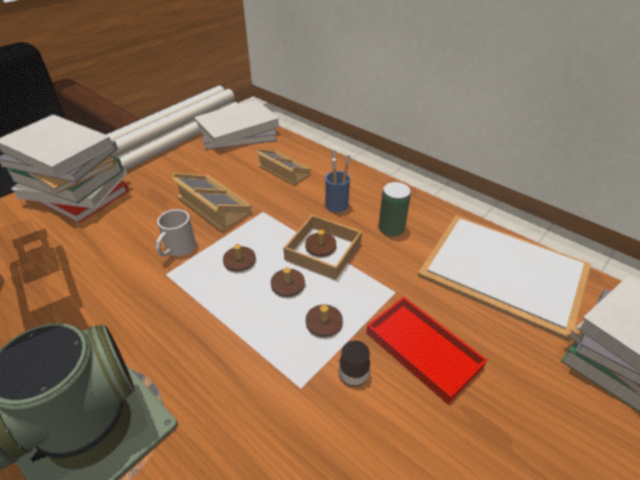

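The scene view shows three free weights, with knobs at about (312,200), (347,238) and (406,271), and one in the letter box at (305,288). The candidate stands are the large one at (470,380) and the small look-alike at (345,463); the task says the larger one is meant. The red tray is at (232,183). Next I fit the geometry from both depth views.

```bash
cat > fit.py <<'E'
from h import *
from scipy.optimize import least_squares
for c in("scene","side"):
    f=np.load(c+"0.npz");P=pts(c,f["d"]);C=f["im"][f["d"]>0].astype(float)
    print("==",c)
    for g in [(.5,-.18),(.439,-.026),(.42,.11),(.585,.005)]:
        k=np.hypot(P[:,0]-g[0],P[:,1]-g[1])<.07
        kn=k&(P[:,2]>.030)&(P[:,2]<.056)&(C[:,0]>1.3*C[:,2]+20)
        k0=P[kn];
        # tallest cluster near dark disc
        dk=k&(C.sum(1)<230)&(C[:,0]>C[:,2])&(P[:,2]>.009)&(P[:,2]<.018)
        q=P[dk]
        if len(q)<20: print(g,"few",len(q));continue
        m=np.median(q[:,:2],0); q=q[np.hypot(*(q[:,:2]-m).T)<.05]
        (cc,r)=cv2.minEnclosingCircle(q[:,:2].astype(np.float32))
        k0=k0[np.hypot(*(k0[:,:2]-cc).T)<.02]
        t=k0[k0[:,2]>np.percentile(k0[:,2],90)-.004]
        print("disc",np.round(cc,4),round(r,4),"z",np.round(np.median(q[:,2]),4),len(q),"knob",np.round(t.mean(0),4),len(t))
    # stand plane
    for g,w in [((.518,.335),.045),((.757,.30),.03)]:
        lum=C.max(1)-C.min(1)
        k=(abs(P[:,0]-g[0])<.07)&(abs(P[:,1]-g[1])<.13)&(P[:,2]>.012)&(P[:,2]<.09)&(lum<18)
        q=P[k]
        for _ in range(4):
            ce=q.mean(0);n=np.linalg.svd(q-ce,full_matrices=False)[2][2];n*=np.sign(n[2]);q=q[abs((q-ce)@n)<.004]
        rect=cv2.minAreaRect(((q-ce)[:,:2]).astype(np.float32))
        print("stand",len(q),"c",np.round(ce,4),"n",np.round(n,3),"tilt",round(np.degrees(np.arccos(n[2])),1),"az",round(np.degrees(np.arctan2(n[1],n[0])),1), rect)
    k=(C[:,0]>90)&(C[:,1]<50)&(C[:,2]<60)&(P[:,2]>-.005)&(P[:,2]<.035)&(P[:,0]<.62)&(P[:,1]<-.15)
    q=P[k]; top=q[q[:,2]>.02]
    print("tray",cv2.minAreaRect(q[:,:2].astype(np.float32)),"floor z",np.median(q[q[:,2]<.012,2]))
    fl=q[q[:,2]<.009];print(" floor",cv2.minAreaRect(fl[:,:2].astype(np.float32)))
    k=(abs(P[:,0]-.57)<.11)&(abs(P[:,1])<.11)&(P[:,2]>.030)&(P[:,2]<.045)&(np.hypot(P[:,0]-.585,P[:,1]-.007)>.03)
    print("box",cv2.minAreaRect(P[k][:,:2].astype(np.float32)),np.percentile(P[k][:,2],95))
    # ribs/lip: wood points in the stand
    k=(abs(P[:,0]-.518)<.07)&(abs(P[:,1]-.335)<.13)&(P[:,2]>.01)&(P[:,2]<.09)
    print("stand all",cv2.minAreaRect(P[k][:,:2].astype(np.float32)))
E
python3 fit.py
```

```text
== sceneTraceback (most recent call last):
  File "fit.py", line 17, in <module>
    t=k0[k0[:,2]>np.percentile(k0[:,2],90)-.004]
                 ~~~~~~~~~~~~~^^^^^^^^^^^^
    return _quantile_unchecked(
        a, q, axis, out, overwrite_input, method, keepdims, weights)
    return _ureduce(a,
                    func=_quantile_ureduce_func,
    ...<5 lines>...
                    overwrite_input=overwrite_input,
                    method=method)
    r = func(a, **kwargs)
    result = _quantile(arr,
                       quantiles=q,
    ...<2 lines>...
                       out=out,
                       weights=wgt)
    slices_having_nans = np.isnan(arr[-1, ...])
                                  ~~~^^^^^^^^^
IndexError: index -1 is out of bounds for axis 0 with size 0
```

```bash
python3 - <<'E'
s=open('fit.py').read()
s=s.replace('''        k0=k0[np''','''        k0=P[k&(P[:,2]>.030)&(P[:,2]<.056)];k0=k0[np''').replace("(.5,-.18)","(.46,-.14)").replace("        t=k0","        if len(k0)<5: print(cc,r,'noknob');continue\n        t=k0")
s=s.replace('    print("==",c)','''    print("==",c)
    lab=((f["d"]>0)&(f["im"][...,0]>f["im"][...,2]*1.8+30)).astype(np.uint8)
    for px in [(312,200),(347,240),(406,271),(305,288)] if c=="scene" else [(324,314),(287,275),(238,248),(320,236)]:
        i=np.zeros((480,640),bool);i[px[1]-2:px[1]+3,px[0]-2:px[0]+3]=1;print(px,np.round(np.median(pts(c,f["d"],i),0),3))''')
open('fit.py','w').write(s)
E
python3 fit.py
```

```text
== scene
(312, 200) [ 0.426 -0.139  0.04 ]
(347, 240) [ 0.451 -0.012  0.039]
(406, 271) [0.429 0.122 0.047]
(305, 288) [0.591 0.013 0.043]
disc [ 0.4232 -0.1437] 0.0372 z 0.013 576 knob [ 0.4225 -0.1446  0.0487] 41
disc [ 0.4482 -0.018 ] 0.0386 z 0.0128 703 knob [ 0.4469 -0.0174  0.0488] 48
disc [0.4248 0.1182] 0.0379 z 0.0129 817 knob [0.4246 0.1178 0.0484] 55
disc [0.5944 0.0177] 0.0486 z 0.013 908 knob [0.5863 0.0089 0.0489] 53
stand 5229 c [0.5159 0.3366 0.0428] n [ 0.5   -0.027  0.865] tilt 30.1 az -3.0 ((-0.00027695298194885254, -0.0049445778131484985), (0.17496703565120697, 0.07732026278972626), 86.85649871826172)
stand 1517 c [0.758  0.2766 0.0336] n [ 0.499 -0.011  0.866] tilt 30.0 az -1.2 ((0.003390764817595482, 0.014708617702126503), (0.09041762351989746, 0.05559704452753067), 89.57896423339844)
tray ((0.5011129975318909, -0.32812219858169556), (0.20396272838115692, 0.11085600405931473), 83.25045013427734) floor z 0.0038112790851281275
 floor ((0.5018221139907837, -0.3283783197402954), (0.20419073104858398, 0.107960045337677), 82.9477767944336)
box ((0.5773066878318787, -0
[... 838 characters left out ...]
219)
stand 37 c [0.7609 0.3154 0.0312] n [ 0.502 -0.002  0.865] tilt 30.2 az -0.3 ((0.0008103270083665848, 0.00024300441145896912), (0.10835139453411102, 0.035635605454444885), 88.11180877685547)
tray ((0.4973708391189575, -0.33167991042137146), (0.19912855327129364, 0.11099852621555328), 82.92699432373047) floor z 0.0038426215727870305
 floor ((0.49618810415267944, -0.33211758732795715), (0.19706225395202637, 0.110756516456604), 82.15557861328125)
box ((0.5767242908477783, -0.008541792631149292), (0.14248472452163696, 0.13834021985530853), 13.082198143005371) 0.04011601719464806
stand all ((0.5173304080963135, 0.3300284445285797), (0.2082519829273224, 0.10825202614068985), 86.6803207397461)
```

```bash
cat >> h.py <<'E'
def down(yaw=0):  # tool x down, tool y at angle yaw from world +y
    y=np.array([-np.sin(yaw),np.cos(yaw),0]);x=np.array([0,0,-1.]);return np.c_[x,y,np.cross(x,y)]
def go(*T):
    s=arm.state();p=s["eef_pos"];Rc=R.from_quat(s["tcp_rot"])
    print("t",round(s["clock"],2),"p",np.round(p,4),"w",round(s["width"],3),"F",np.round(s["force"],1),"q",np.round(s["q"],2))
    for pos,M in T:
        r=(Rc.inv()*R.from_matrix(M)).as_rotvec()/np.radians(6) if M is not None else np.zeros(3)
        sh=Rc.inv().apply(np.array(pos)-p)/.05
        print(" ",np.round(np.r_[r,sh],3).tolist(),"rows",round(max(np.linalg.norm(sh),np.linalg.norm(r)*6/8.59),1))
E
python3 - <<'E'
from h import *
print(np.round(R.from_quat(arm.state()["tcp_rot"]).as_matrix(),2))
for y in (0,np.pi): print(y); go(((.4235,.156,.05),down(y)),((.4235,.156,.016),down(y)))
E
```

```text
[[ 0.    0.23  0.97]
 [ 0.    0.97 -0.23]
 [-1.    0.   -0.  ]]
0
t 0.9 p [0.1304 0.56   0.214 ] w 0.995 F [-0.4 -0.8 -0.1] q [ 1.32  0.32  1.56  0.    1.26 -0.02]
  [-2.185, 0.0, -0.001, 3.279, -6.541, 7.542] rows 10.5
  [-2.185, 0.0, -0.001, 3.959, -6.541, 7.542] rows 10.7
3.141592653589793
t 0.9 p [0.1304 0.56   0.214 ] w 0.995 F [-0.4 -0.8 -0.1] q [ 1.32  0.32  1.56  0.    1.26 -0.02]
  [27.815, -0.002, -0.0, 3.279, -6.541, 7.542] rows 19.4
  [27.815, -0.002, -0.0, 3.959, -6.541, 7.542] rows 19.4
```

```bash
python3 - <<'E'
from h import *
go(((.4235,.078,.17),down()),((.4235,.078,.05),down()))
E
```

```text
t 0.9 p [0.1304 0.56   0.214 ] w 0.995 F [-0.4 -0.8 -0.1] q [ 1.32  0.32  1.56  0.    1.26 -0.02]
  [-2.185, 0.0, -0.001, 0.879, -8.06, 7.895] rows 11.3
  [-2.185, 0.0, -0.001, 3.279, -8.06, 7.895] rows 11.7
```

play_rows([
  [-2.185, 0, 0, 0.88, -8.06, 7.895, 1],
  [-2.185, 0, 0, 0.88, -8.06, 7.895, 1],
  [-2.185, 0, 0, 0.88, -8.06, 7.895, 1],
  [-2.185, 0, 0, 0.88, -8.06, 7.895, 1],
  [-2.185, 0, 0, 0.88, -8.06, 7.895, 1],
  [-2.185, 0, 0, 0.88, -8.06, 7.895, 1],
  [-2.185, 0, 0, 0.88, -8.06, 7.895, 1],
  [-2.185, 0, 0, 0.88, -8.06, 7.895, 1],
])

```text
clock: 1.7
eef_pos: [0.3383, 0.2176, 0.1831]
tcp_rot: [0.0, 0.707, 0.0, 0.708]
force: [1.4, -0.3, -0.4]
width: 0.332
```

```bash
python3 - <<'E'
from h import *
go(((.4235,.078,.05),down()),((.4235,.078,.017),down()))
E
```

```text
t 1.7 p [0.3383 0.2176 0.1831] w 0.332 F [ 1.4 -0.3 -0.4] q [ 0.54  0.07  1.97  0.    1.1  -1.03]
  [0.005, 0.011, -0.008, 2.661, -2.795, 1.699] rows 4.2
  [0.005, 0.011, -0.008, 3.321, -2.796, 1.698] rows 4.7
```

play_rows([
  [0, 0, 0, 0.3, -2.8, 1.7, 1],
  [0, 0, 0, 0.3, -2.8, 1.7, 1],
  [0, 0, 0, 0.3, -2.8, 1.7, 1],
  [0, 0, 0, 0.3, -2.8, 1.7, 1],
  [0, 0, 0, 1.3, -2.8, 1.7, 1],
  [0, 0, 0, 2.3, -2.8, 1.7, 1],
  [0, 0, 0, 3.2, -2.8, 1.7, 1],
  [0, 0, 0, 3.3, -2.8, 1.7, 1],
])

```text
clock: 2.5
eef_pos: [0.4197, 0.077, 0.0144]
tcp_rot: [-0.0, 0.71, -0.0, 0.704]
force: [-0.5, -0.1, 0.7]
width: 0.004
```

```bash
python3 - <<'E'
from h import *
im,d=snap("wrist");cv2.imwrite("pics/w1.png",im[:,:,::-1])
go(((.4235,.078,.013),down()),((.4235,.078,.011),down()))
E
```

```text
t 2.55 p [0.4215 0.0774 0.016 ] w 0.005 F [-0.1  0.3 -0.1] q [ 0.15  0.34  2.15  0.    0.66 -1.42]
  [0.003, -0.051, 0.002, 0.061, 0.012, 0.04] rows 0.1
  [0.003, -0.051, 0.002, 0.101, 0.012, 0.04] rows 0.1
```

View pics/w1.png

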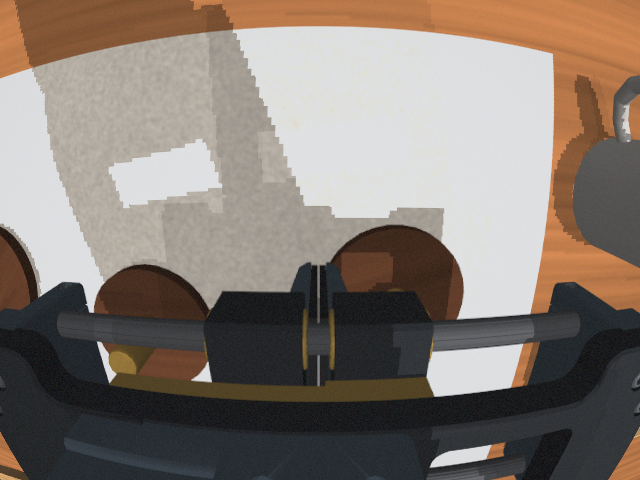

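The wrist view shows the closed fingertips at (318,270) over the left rim of weight W3, whose disc is at (395,270). W2 is at (150,320). Next I press.

play_rows([
  [0, 0, 0, 0.05, 0, 0.03, 1],
  [0, 0, 0, 0.07, 0, 0.03, 1],
  [0, 0, 0, 0.08, 0, 0.03, 1],
  [0, 0, 0, 0.08, 0, 0.03, 1],
])

```text
clock: 2.95
eef_pos: [0.4242, 0.0776, 0.0133]
tcp_rot: [-0.0, 0.708, 0.0, 0.706]
force: [-0.6, 0.5, 1.3]
width: 0.001
```

play_rows([
  [0, 0, 0, 0.05, 0, 0, 1],
  [0, 0, 0, 0.08, 0, 0, 1],
  [0, 0, 0, 0.08, 0, 0, 1],
  [0, 0, 0, 0.08, 0, 0, 1],
])

```text
clock: 3.35
eef_pos: [0.4247, 0.0775, 0.0101]
tcp_rot: [-0.0, 0.707, 0.0, 0.707]
force: [-0.6, -1.7, 8.3]
width: 0.005
```

```bash
cat >> h.py <<'E'
def tilt(g,rad=.045):
    for c in("scene","side"):
        im,d=snap(c);P=pts(c,d);C=im[d>0].astype(float)
        k=(np.hypot(P[:,0]-g[0],P[:,1]-g[1])<rad)&(C[:,0]>C[:,2]*1.2)&(C.sum(1)<260)&(P[:,2]>.004)&(P[:,2]<.026)
        q=P[k]
        if len(q)<40: print(c,"few",len(q));continue
        for _ in range(6):
            ce=q.mean(0);n=np.linalg.svd(q-ce,full_matrices=False)[2][2];n*=np.sign(n[2]);q=q[abs((q-ce)@n)<.003]
        print(c,len(q),np.round(ce,3),"n",np.round(n,3))
E
python3 -c "
from h import *
tilt((.4235,.116));tilt((.4455,-.0195))"
```

```text
scene 574 [0.435 0.12  0.015] n [ 0.009 -0.164  0.986]
side 284 [0.405 0.116 0.014] n [-0.003 -0.159  0.987]
scene 691 [ 0.45  -0.014  0.013] n [-0.001  0.003  1.   ]
side 507 [ 0.436 -0.023  0.013] n [ 0.003 -0.002  1.   ]
```

W3 is warped: its tilt reads 0.16 rad under pressure while W2 reads level. Next I press W2.

play_rows([
  [0, 0, 0, -0.1, 0, 0, 1],
  [0, 0, 0, -0.6, 0, 0, 1],
  [0, 0, 0, -1, 0, 0, 1],
  [0, 0, 0, -1, -1.18, 0.42, 1],
  [0, 0, 0, -1, -1.18, 0.42, 1],
  [0, 0, 0, -0.3, -1.18, 0.42, 1],
  [0, 0, 0, -0.1, -1.18, 0.42, 1],
  [0, 0, 0, -0.1, -1.18, 0.42, 1],
])

```text
clock: 4.35
eef_pos: [0.4444, 0.0188, 0.0145]
tcp_rot: [0.0, 0.709, 0.0, 0.706]
force: [-0.4, -0.1, -0.6]
width: 0.007
```

play_rows([
  [0, 0, 0, 0.02, 0, 0, 1],
  [0, 0, 0, 0.04, 0, 0, 1],
  [0, 0, 0, 0.06, 0, 0, 1],
  [0, 0, 0, 0.06, 0, 0, 1],
])

```text
clock: 4.75
eef_pos: [0.4447, 0.0193, 0.0139]
tcp_rot: [0.0, 0.708, 0.0, 0.706]
force: [-4.1, 0.2, 24.3]
width: 0.007
```

```bash
python3 -c "
from h import *
go();tilt((.4455,-.0195));tilt((.4235,.116))"
```

```text
t 4.75 p [0.4447 0.0193 0.0139] w 0.007 F [-4.1  0.2 24.3] q [ 0.02  0.36  2.12  0.    0.67 -1.56]
scene 417 [ 0.462 -0.022  0.014] n [0.017 0.035 0.999]
side 539 [ 0.439 -0.025  0.014] n [0.003 0.02  1.   ]
scene 779 [0.428 0.119 0.013] n [ 0.001 -0.003  1.   ]
side 464 [0.418 0.109 0.013] n [ 0.001 -0.006  1.   ]
```

W2 is sound: it holds 24 N at 13.9 mm. Next I press W1.

play_rows([
  [0, 0, 0, -0.1, 0, 0, 1],
  [0, 0, 0, -0.6, 0, 0, 1],
  [0, 0, 0, -1, 0, 0, 1],
  [0, 0, 0, -1, -2.55, -0.47, 1],
  [0, 0, 0, -1, -2.55, -0.47, 1],
  [0, 0, 0, -1, -2.55, -0.47, 1],
  [0, 0, 0, -0.3, -2.55, -0.47, 1],
  [0, 0, 0, -0.02, -2.55, -0.47, 1],
])

```text
clock: 5.75
eef_pos: [0.4194, -0.1085, 0.0134]
tcp_rot: [0.002, 0.709, -0.0, 0.705]
force: [-0.6, 2.2, 2.8]
width: 0.005
```

play_rows([
  [0, 0, 0, 0.02, 0, 0, 1],
  [0, 0, 0, 0.05, 0, 0, 1],
  [0, 0, 0, 0.05, 0, 0, 1],
  [0, 0, 0, 0.05, 0, 0, 1],
])

```text
clock: 6.15
eef_pos: [0.42, -0.1084, 0.0116]
tcp_rot: [0.001, 0.709, -0.0, 0.705]
force: [-1.0, -0.2, 1.3]
width: 0.005
```

```bash
python3 -c "
from h import *
go();tilt((.421,-.146))"
```

```text
t 6.15 p [ 0.42   -0.1084  0.0116] w 0.005 F [-1.  -0.2  1.3] q [-0.28  0.35  2.14  0.    0.65 -1.85]
scene 331 [ 0.438 -0.148  0.014] n [0.021 0.1   0.995]
side 587 [ 0.41  -0.151  0.014] n [0.002 0.105 0.995]
```

W1 is warped: it tilts 0.10 rad at about 1.3 N. The boxed weight must then be sound. Next I grasp W1 for the tray.

play_rows([
  [0, 0, 0, -0.1, 0, 0, 0.5],
  [0, 0, 0, -0.8, 0, 0, 0.5],
  [0, 0, 0, -1.2, 0, 0, 0.5],
  [0, 0, 0, -1.3, -0.76, 0.02, 0.5],
  [0, 0, 0, -1.3, -0.76, 0.02, 0.5],
  [0, 0, 0, -1.3, -0.76, 0.02, 0.5],
  [0, 0, 0, -0.6, -0.76, 0.02, 0.5],
  [0, 0, 0, -0.17, -0.76, 0.02, 0.5],
])

```text
clock: 7.05
eef_pos: [0.42, -0.1454, 0.0188]
tcp_rot: [0.001, 0.709, 0.0, 0.705]
force: [-0.1, 0.1, 0.1]
width: 0.5
```

play_rows([
  [0, 0, 0, 0, 0, 0, 0.5],
  [0, 0, 0, 0, 0, 0, 1],
  [0, 0, 0, 0, 0, 0, 1],
  [0, 0, 0, 0, 0, 0, 1],
  [0, 0, 0, 0, 0, 0, 1],
  [0, 0, 0, 0, 0, 0, 1],
  [0, 0, 0, 0, 0, 0, 1],
])

```text
clock: 7.75
eef_pos: [0.4207, -0.1456, 0.0196]
tcp_rot: [0.001, 0.709, 0.0, 0.705]
force: [-0.2, 1.3, 6.2]
width: 0.191
```

```bash
python3 -c "
from h import *
y=np.radians(-6.9)
go(((.4934,-.3777,.125),down(y)),((.4934,-.3777,.028),down(y)))"
```

```text
t 7.75 p [ 0.4207 -0.1456  0.0196] w 0.191 F [-0.2  1.3  6.2] q [-0.36  0.35  2.11  0.    0.68 -1.93]
  [1.133, -0.045, -0.016, -2.124, -4.635, 1.453] rows 5.3
  [1.133, -0.045, -0.016, -0.184, -4.639, 1.462] rows 4.9
```

play_rows([
  [0, 0, 0, -0.5, 0, 0, 1],
  [0, 0, 0, -1.4, 0, 0, 1],
  [0, 0, 0, -2.1, 0, 0, 1],
  [1.13, 0, 0, -2.1, -1.5, 0.5, 1],
  [1.13, 0, 0, -2.1, -3, 1, 1],
  [1.13, 0, 0, -2.1, -4.2, 1.4, 1],
  [1.13, 0, 0, -2.1, -4.64, 1.45, 1],
  [1.13, 0, 0, -2.1, -4.64, 1.45, 1],
])

```text
clock: 8.55
eef_pos: [0.4932, -0.3802, 0.1231]
tcp_rot: [0.043, 0.708, -0.042, 0.704]
force: [0.9, -0.2, -1.4]
width: 0.191
```

```bash
python3 -c "
from h import *
y=np.radians(-6.9)
go(((.4934,-.3777,.0255),down(y)))"
```

```text
t 8.55 p [ 0.4932 -0.3802  0.1231] w 0.191 F [ 0.9 -0.2 -1.4] q [-0.67  0.46  1.58 -0.    1.11 -2.12]
  [-0.004, -0.052, -0.016, 1.953, 0.047, 0.009] rows 2.0
```

Holding W1 (-1.4 N on the wrist). I lower it gently, release and rise.

play_rows([
  [0, 0, 0, 0.7, 0.04, 0, 1],
  [0, 0, 0, 1.3, 0.04, 0, 1],
  [0, 0, 0, 1.7, 0.04, 0, 1],
  [0, 0, 0, 1.85, 0.04, 0, 1],
  [0, 0, 0, 1.92, 0.04, 0, 1],
  [0, 0, 0, 1.96, 0.04, 0, 1],
  [0, 0, 0, 1.97, 0.04, 0, 1],
])

```text
clock: 9.25
eef_pos: [0.4936, -0.3784, 0.0257]
tcp_rot: [0.043, 0.707, -0.042, 0.705]
force: [-0.1, 0.2, -1.5]
width: 0.19
```

play_rows([
  [0, 0, 0, 0, 0, 0, 0.5],
  [0, 0, 0, 0, 0, 0, 0.5],
  [0, 0, 0, 0, 0, 0, 0.5],
  [0, 0, 0, 0, 0, 0, 0.5],
  [0, 0, 0, -0.6, 0, 0, 0.5],
  [0, 0, 0, -1.5, 0, 0, 0.5],
  [0, 0, 0, -2, 0, 0, 0.5],
])

```text
clock: 9.95
eef_pos: [0.495, -0.3793, 0.129]
tcp_rot: [0.042, 0.706, -0.043, 0.706]
force: [0.5, -0.6, 0.1]
width: 0.5
```

```bash
python3 -c "
from h import *
tilt((.493,-.378))
go(((.4235,.115,.1),down()),((.4235,.115,.0195),down()))"
```

```text
scene 390 [ 0.497 -0.377  0.017] n [0.006 0.032 0.999]
side 907 [ 0.491 -0.379  0.017] n [-0.021 -0.01   1.   ]
t 10.05 p [ 0.4961 -0.3802  0.1304] w 0.498 F [ 0.2 -0.5  0.5] q [-0.67  0.45  1.57 -0.    1.11 -2.12]
  [-1.152, 0.038, 0.044, 0.555, 9.66, -2.637] rows 10.0
  [-1.152, 0.038, 0.044, 2.165, 9.667, -2.644] rows 10.3
```

play_rows([
  [-0.4, 0, 0, 0.3, 3.3, -0.9, 0.5],
  [-0.8, 0, 0, 0.3, 6.6, -1.8, 0.5],
  [-1.15, 0.04, 0.04, 0.3, 9.66, -2.64, 0.5],
  [-1.15, 0.04, 0.04, 0.3, 9.66, -2.64, 0.5],
  [-1.15, 0.04, 0.04, 0.3, 9.66, -2.64, 0.5],
  [-1.15, 0.04, 0.04, 0.3, 9.66, -2.64, 0.5],
  [-1.15, 0.04, 0.04, 0.3, 9.66, -2.64, 0.5],
  [-1.15, 0.04, 0.04, 0.3, 9.66, -2.64, 0.5],
])

```text
clock: 10.85
eef_pos: [0.4361, 0.0191, 0.1139]
tcp_rot: [0.0, 0.708, -0.0, 0.707]
force: [0.6, 0.9, 0.3]
width: 0.498
```

```bash
python3 -c "
from h import *
go(((.4235,.115,.0195),down()))"
```

```text
t 10.85 p [0.4361 0.0191 0.1139] w 0.498 F [0.6 0.9 0.3] q [ 0.02  0.2   2.01 -0.    0.93 -1.55]
  [-0.008, -0.014, 0.003, 1.888, 1.919, -0.25] rows 2.7
```

play_rows([
  [0, 0, 0, 0, 1, -0.15, 0.5],
  [0, 0, 0, 0, 1.92, -0.25, 0.5],
  [0, 0, 0, 0, 1.92, -0.25, 0.5],
  [0, 0, 0, 0, 1.92, -0.25, 0.5],
  [0, 0, 0, 0.9, 1.92, -0.25, 0.5],
  [0, 0, 0, 1.6, 1.92, -0.25, 0.5],
  [0, 0, 0, 1.88, 1.92, -0.25, 0.5],
  [0, 0, 0, 1.88, 1.92, -0.25, 0.5],
])

```text
clock: 11.65
eef_pos: [0.4216, 0.1129, 0.0177]
tcp_rot: [0.0, 0.71, -0.002, 0.704]
force: [0.1, 0.4, 0.1]
width: 0.499
```

play_rows([
  [0, 0, 0, 0, 0, 0, 1],
  [0, 0, 0, 0, 0, 0, 1],
  [0, 0, 0, 0, 0, 0, 1],
  [0, 0, 0, 0, 0, 0, 1],
  [0, 0, 0, 0, 0, 0, 1],
  [0, 0, 0, 0, 0, 0, 1],
])

```text
clock: 12.25
eef_pos: [0.4224, 0.1131, 0.0185]
tcp_rot: [0.0, 0.709, -0.002, 0.705]
force: [0.3, -1.1, 6.1]
width: 0.19
```

```bash
python3 -c "
from h import *
y=np.radians(-6.9)
go(((.505,-.282,.12),down(y)),((.505,-.282,.0255),down(y)))"
```

```text
t 12.25 p [0.4224 0.1131 0.0185] w 0.19 F [ 0.3 -1.1  6.1] q [ 0.24  0.35  2.13 -0.    0.67 -1.33]
  [1.122, -0.051, 0.021, -2.025, -7.9, 1.665] rows 8.3
  [1.122, -0.051, 0.021, -0.135, -7.896, 1.675] rows 8.1
```

play_rows([
  [0, 0, 0, -0.6, 0, 0, 1],
  [0, 0, 0, -1.4, 0, 0, 1],
  [0, 0, 0, -2.05, -0.8, 0.1, 1],
  [0.4, 0, 0, -2.05, -2.5, 0.5, 1],
  [0.7, 0, 0, -2.05, -5, 1, 1],
  [1.12, 0, 0, -2.05, -7.5, 1.6, 1],
  [1.12, 0, 0, -2.05, -7.9, 1.67, 1],
  [1.12, 0, 0, -2.05, -7.9, 1.67, 1],
])

```text
clock: 13.05
eef_pos: [0.4803, -0.1713, 0.1206]
tcp_rot: [0.042, 0.708, -0.043, 0.704]
force: [0.8, 0.0, -2.1]
width: 0.19
```

```bash
python3 -c "
from h import *
y=np.radians(-6.9)
go(((.505,-.281,.120),down(y)),((.505,-.281,.0245),down(y)))"
```

```text
t 13.05 p [ 0.4803 -0.1713  0.1206] w 0.19 F [ 0.8  0.  -2.1] q [-0.36  0.3   1.85 -0.    1.   -1.81]
  [0.001, -0.061, 0.019, 0.011, -2.118, 0.753] rows 2.2
  [0.001, -0.061, 0.019, 1.921, -2.114, 0.765] rows 3.0
```

play_rows([
  [0, 0, 0, 0, -1, 0.4, 1],
  [0, 0, 0, 0, -2.11, 0.76, 1],
  [0, 0, 0, 0, -2.11, 0.76, 1],
  [0, 0, 0, 0, -2.11, 0.76, 1],
  [0, 0, 0, 0.7, -2.11, 0.76, 1],
  [0, 0, 0, 1.4, -2.11, 0.76, 1],
  [0, 0, 0, 1.75, -2.11, 0.76, 1],
  [0, 0, 0, 1.85, -2.11, 0.76, 1],
])

```text
clock: 13.85
eef_pos: [0.5024, -0.2778, 0.0255]
tcp_rot: [0.043, 0.71, -0.041, 0.701]
force: [-0.3, 0.5, -1.7]
width: 0.189
```

play_rows([
  [0, 0, 0, 0.01, 0, 0, 1],
  [0, 0, 0, 0.03, 0, 0, 1],
  [0, 0, 0, 0.03, 0, 0, 1],
])

```text
clock: 14.15
eef_pos: [0.5031, -0.2777, 0.0251]
tcp_rot: [0.042, 0.71, -0.041, 0.702]
force: [0.5, 0.2, -2.5]
width: 0.187
```

play_rows([
  [0, 0, 0, 0, 0, 0, 0.5],
  [0, 0, 0, 0, 0, 0, 0.5],
  [0, 0, 0, 0, 0, 0, 0.5],
  [0, 0, 0, 0, 0, 0, 0.5],
  [0, 0, 0, -0.6, 0, 0, 0.5],
  [0, 0, 0, -1.5, 0, 0, 0.5],
  [0, 0, 0, -2, 0, 0, 0.5],
])

```text
clock: 14.85
eef_pos: [0.5053, -0.2786, 0.1282]
tcp_rot: [0.042, 0.708, -0.042, 0.703]
force: [0.3, -0.8, -0.1]
width: 0.504
```

```bash
python3 -c "
from h import *
tilt((.505,-.281))
tilt((.493,-.378))
go(((.4455,-.0195,.1),down()),((.4455,-.0195,.0195),down()))"; python3 - <<'E'
E
sed -i 's/c+"0.npz"/c+"1.npz"/' fit.py; python3 - <<'E'
from h import *
for c in("scene","side"):
    im,d=snap(c);np.savez(c+"1.npz",im=im,d=d)
E
python3 fit.py 2>&1| grep -E "==|disc"
```

```text
scene 465 [ 0.505 -0.272  0.018] n [ 0.02  -0.017  1.   ]
side 672 [ 0.5   -0.277  0.017] n [-0.011 -0.022  1.   ]
scene 397 [ 0.496 -0.375  0.017] n [0.02  0.033 0.999]
side 927 [ 0.491 -0.38   0.017] n [-0.017 -0.002  1.   ]
t 15.05 p [ 0.504  -0.2778  0.1252] w 0.501 F [ 0.2 -0.2  0. ] q [-0.52  0.39  1.69 -0.    1.07 -1.97]
  [-1.132, -0.1, -0.009, 0.524, 4.992, -1.768] rows 5.3
  [-1.132, -0.1, -0.009, 2.134, 4.991, -1.751] rows 5.7
== scene
disc [ 0.4476 -0.0169] 0.0373 z 0.0129 697 knob [ 0.4463 -0.0174  0.0485] 44
disc [0.5941 0.0178] 0.0488 z 0.0131 894 knob [0.5866 0.0088 0.0485] 56
== side
disc [ 0.5657 -0.008 ] 0.0284 z 0.0122 58 knob [0.579  0.0015 0.0474] 13
```

play_rows([
  [-0.4, 0, 0, 0.2, 1.7, -0.6, 0.5],
  [-0.8, 0, 0, 0.2, 3.4, -1.2, 0.5],
  [-1.13, -0.1, 0, 0.2, 4.99, -1.76, 0.5],
  [-1.13, -0.1, 0, 0.2, 4.99, -1.76, 0.5],
  [-1.13, -0.1, 0, 0.2, 4.99, -1.76, 0.5],
  [-1.13, -0.1, 0, 0.8, 4.99, -1.76, 0.5],
  [-1.13, -0.1, 0, 1.4, 4.99, -1.75, 0.5],
  [-1.13, -0.1, 0, 1.4, 4.99, -1.75, 0.5],
])

```text
clock: 15.95
eef_pos: [0.4407, -0.018, 0.0515]
tcp_rot: [0.001, 0.712, 0.002, 0.702]
force: [-0.3, -0.1, 0.0]
width: 0.499
```

```bash
python3 -c "
from h import *
go(((.445,-.019,.0195),down()))"
```

```text
t 15.95 p [ 0.4407 -0.018   0.0515] w 0.499 F [-0.3 -0.1  0. ] q [-0.07  0.3   2.08  0.    0.78 -1.64]
  [0.013, -0.129, -0.033, 0.64, -0.021, 0.095] rows 0.6
```

play_rows([
  [0, -0.1, 0, 0.3, -0.02, 0.1, 0.5],
  [0, -0.1, 0, 0.6, -0.02, 0.1, 0.5],
  [0, -0.1, 0, 0.64, -0.02, 0.1, 0.5],
  [0, -0.1, 0, 0.64, -0.02, 0.1, 1],
  [0, -0.1, 0, 0.64, -0.02, 0.1, 1],
  [0, -0.1, 0, 0.64, -0.02, 0.1, 1],
  [0, -0.1, 0, 0.64, -0.02, 0.1, 1],
  [0, -0.1, 0, 0.64, -0.02, 0.1, 1],
])

```text
clock: 16.75
eef_pos: [0.4457, -0.0191, 0.0201]
tcp_rot: [0.001, 0.708, 0.002, 0.707]
force: [-0.3, -0.2, 3.7]
width: 0.191
```

```bash
cat >> h.py <<'E'
# stand frame: y from azimuth -3 deg, tilt 30
az=np.radians(-3.);SZ=np.array([.5*np.cos(az),.5*np.sin(az),np.sqrt(.75)]);SY=np.array([-np.sin(az),np.cos(az),0]);SX=np.cross(SY,SZ)
SM=np.c_[-SZ,SY,np.cross(-SZ,SY)]
E
python3 - <<'E'
from h import *
# stand outline along SX/SY : rib + edge positions from both views
for c in("scene","side"):
    f=np.load(c+"0.npz");P=pts(c,f["d"]);C=f["im"][f["d"]>0].astype(float)
    L=(P-np.array([.517,.332,.042]))@np.c_[SX,SY,SZ]
    k=(abs(L[:,0])<.075)&(abs(L[:,1])<.12)&(abs(L[:,2])<.02)&(P[:,2]>.006);L=L[k];sat=(C.max(1)-C.min(1))[k]
    pad=(sat<18)&(abs(L[:,2])<.004)
    print(c,"padz",np.median(L[pad,2]),"pad x",np.percentile(L[pad,0],[1,99]),"pad y",np.percentile(L[pad,1],[1,99]))
    h=np.histogram(L[pad,1],bins=np.arange(-.1,.101,.005))[0];print(h)
    hi=L[L[:,2]>.006];print("raised y hist",np.histogram(hi[:,1],bins=np.arange(-.12,.121,.006))[0]);print("raised x hist",np.histogram(hi[:,0],bins=np.arange(-.072,.073,.006))[0])
go()
E
```

```text
scene padz 5.855402700855688e-05 pad x [-0.04396687  0.04116934] pad y [-0.0857184   0.08557865]
[  0   0  76 143 145 150 150 154 154 143 160 159 160 153 167 161 162 160
   1   0   0  19 174 169 171 179 178 180 180 183 184 186 185 190 188 192
 194  77   0   0]
raised y hist [  0   0   0 172  83  16  19  17  17  17  19  20  18  17  18  21  19  23
  21 170 119  20  20  20  23  24  23  20  20  21  22  24  24  24  24 155
 169   0   0   0]
raised x hist [  0   0   3  44  47  45  46  44  44  46  47  44  41  46  47  49  39  45
  43 128 475 116   0   0]
side padz -0.0005062967196267744 pad x [-0.04043073  0.03680372] pad y [-0.06744269  0.08324444]
[ 0  0  0  0  0  1 16 16 18 18 20 19 18 21 16 18 19  7  0  0  0  0  0  0
  0  1  5 18 17 13 16 18 18 14 19 12 11  3  0  0]
raised y hist [ 0  0 31 49  6  5  6  3  5  5  4  6  4  6  4  5  3  5 19 45 11  3  4  5
  5  3  4  5  4  4  3  7  4  3 12 41 11  0  0  0]
raised x hist [ 0  0  5 15 11  9  9 15 10 11 12 11 10 12 15 10  9 15  9 64 69 19  0  0]
t 16.75 p [ 0.4457 -0.0191  0.0201] w 0.191 F [-0.3 -0.2  3.7] q [-0.07  0.35  2.11  0.    0.68 -1.65]
```

```bash
cat >> h.py <<'E'
SO=np.array([.517,.332,.042])
def bay(y,h,x=-.003): return SO+SY*y+SX*x+SZ*h
E
python3 -c "
from h import *
go(((.50,.25,.17),down()),(bay(.0485,.10),SM))"
```

```text
t 16.75 p [ 0.4457 -0.0191  0.0201] w 0.191 F [-0.3 -0.2  3.7] q [-0.07  0.35  2.11  0.    0.68 -1.65]
  [0.014, -0.016, -0.031, -2.982, 5.389, 1.088] rows 6.3
  [0.51, 4.982, 0.105, -2.178, 7.944, 2.43] rows 8.6
```

play_rows([
  [0, 0, 0, -0.6, 0, 0, 1],
  [0, 0, 0, -1.5, 0, 0, 1],
  [0, 0, 0, -2.4, 0.5, 0.1, 1],
  [0.1, 0.8, 0, -2.8, 1.5, 0.6, 1],
  [0.2, 1.6, 0, -2.8, 2.5, 1, 1],
  [0.3, 2.5, 0, -2.8, 3.5, 1.3, 1],
  [0.4, 3.3, 0.1, -2.8, 4.5, 1.6, 1],
  [0.5, 4.2, 0.1, -2.8, 5.5, 2, 1],
])

```text
clock: 17.55
eef_pos: [0.538, 0.237, 0.161]
tcp_rot: [0.022, 0.845, -0.013, 0.534]
force: [1.8, -0.2, -1.1]
width: 0.189
```

```bash
python3 -c "
from h import *
go((bay(.0485,.10),SM),(bay(.0485,.0215),SM))"
```

```text
t 17.55 p [0.538 0.237 0.161] w 0.189 F [ 1.8 -0.2 -1.1] q [ 0.31  0.6   1.31  0.15  1.65 -1.23]
  [0.018, 0.756, -0.008, 0.377, 2.843, 0.658] rows 2.9
  [0.018, 0.756, -0.008, 1.942, 2.842, 0.534] rows 3.5
```

play_rows([
  [0, 0.4, 0, 0.1, 0.9, 0.25, 1],
  [0, 0.75, 0, 0.2, 1.9, 0.5, 1],
  [0, 0.75, 0, 0.37, 2.84, 0.66, 1],
  [0, 0.75, 0, 0.37, 2.84, 0.66, 1],
  [0, 0.75, 0, 0.37, 2.84, 0.66, 1],
  [0, 0.75, 0, 0.37, 2.84, 0.66, 1],
])

```text
clock: 18.15
eef_pos: [0.5671, 0.3768, 0.1304]
tcp_rot: [0.022, 0.866, -0.013, 0.5]
force: [-0.1, 0.5, -2.9]
width: 0.19
```

```bash
python3 -c "
from h import *
go((bay(.0485,.04),SM),(bay(.0485,.0215),SM))
im,d=snap('scene');cv2.imwrite('pics/s2.png',cv2.resize(im[240:480,320:640,::-1],(800,600)))"
```

```text
t 18.15 p [0.5671 0.3768 0.1304] w 0.19 F [-0.1  0.5 -2.9] q [ 0.45  0.8   1.03  0.25  1.77 -1.08]
  [0.009, 0.005, -0.002, 1.207, 0.024, -0.002] rows 1.2
  [0.009, 0.005, -0.002, 1.577, 0.024, -0.002] rows 1.6
```

View pics/s2.png

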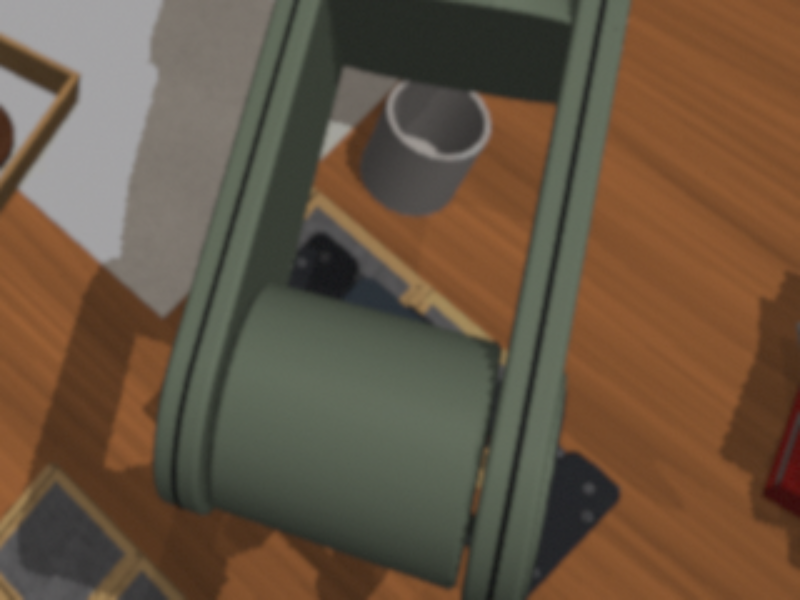

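The crop shows the forearm hiding the bay, with the large stand below it and the mug clear at (430,140). Next I descend along the slope normal, watching the force.

play_rows([
  [0, 0, 0, 0.4, 0.02, 0, 1],
  [0, 0, 0, 0.8, 0.02, 0, 1],
  [0, 0, 0, 1.2, 0.02, 0, 1],
  [0, 0, 0, 1.4, 0.02, 0, 1],
  [0, 0, 0, 1.5, 0.02, 0, 1],
  [0, 0, 0, 1.55, 0.02, 0, 1],
  [0, 0, 0, 1.55, 0.02, 0, 1],
])

```text
clock: 18.9
eef_pos: [0.5293, 0.3794, 0.0644]
tcp_rot: [0.023, 0.865, -0.012, 0.501]
force: [-0.2, 0.1, -2.0]
width: 0.188
```

```bash
python3 -c "
from h import *
go((bay(.0485,.0205),SM))"
```

```text
t 18.9 p [0.5293 0.3794 0.0644] w 0.188 F [-0.2  0.1 -2. ] q [ 0.47  0.79  1.22  0.25  1.59 -1.1 ]
  [0.004, 0.022, -0.017, 0.076, 0.01, -0.006] rows 0.1
```

play_rows([
  [0, 0, 0, 0.03, 0, 0, 1],
  [0, 0, 0, 0.05, 0, 0, 1],
  [0, 0, 0, 0.07, 0, 0, 1],
  [0, 0, 0, 0.08, 0, 0, 1],
  [0, 0, 0, 0.08, 0, 0, 1],
])

```text
clock: 19.4
eef_pos: [0.5275, 0.3796, 0.0611]
tcp_rot: [0.023, 0.865, -0.012, 0.501]
force: [0.6, -0.3, -1.3]
width: 0.191
```

play_rows([
  [0, 0, 0, 0.02, 0, 0, 1],
  [0, 0, 0, 0.035, 0, 0, 1],
  [0, 0, 0, 0.035, 0, 0, 1],
])

```text
clock: 19.7
eef_pos: [0.5276, 0.3797, 0.0609]
tcp_rot: [0.024, 0.864, -0.012, 0.502]
force: [4.0, -1.4, 5.5]
width: 0.188
```

Contact is at about 6 N along the slope normal. I release and retreat along the normal.

play_rows([
  [0, 0, 0, 0, 0, 0, 0.5],
  [0, 0, 0, 0, 0, 0, 0.5],
  [0, 0, 0, 0, 0, 0, 0.5],
  [0, 0, 0, 0, 0, 0, 0.5],
  [0, 0, 0, -0.6, 0, 0, 0.5],
  [0, 0, 0, -1.5, 0, 0, 0.5],
  [0, 0, 0, -2.2, 0, 0, 0.5],
])

```text
clock: 20.4
eef_pos: [0.5826, 0.3766, 0.1581]
tcp_rot: [0.024, 0.864, -0.012, 0.502]
force: [1.8, 0.2, 0.3]
width: 0.5
```

```bash
python3 -c "
from h import *
go(((.54,.2,.17),down()),((.585,.007,.17),down()),((.585,.007,.02),down()))"
```

```text
t 20.4 p [0.5826 0.3766 0.1581] w 0.5 F [1.8 0.2 0.3] q [ 0.44  0.81  0.94  0.25  1.85 -1.06]
  [-0.484, -4.946, -0.162, 0.112, -3.57, -0.702] rows 3.6
  [-0.484, -4.946, -0.162, -0.446, -7.377, 0.249] rows 7.4
  [-0.484, -4.946, -0.162, 2.16, -7.388, 1.735] rows 7.9
```

play_rows([
  [-0.1, -1.3, 0, 0, -1, -0.2, 0.5],
  [-0.2, -2.6, 0, 0, -2, -0.5, 0.5],
  [-0.4, -3.9, -0.1, -0.1, -3, -0.5, 0.5],
  [-0.48, -4.95, -0.16, -0.2, -4.5, -0.3, 0.5],
  [-0.48, -4.95, -0.16, -0.35, -6, 0, 0.5],
  [-0.48, -4.95, -0.16, -0.45, -7.38, 0.25, 0.5],
  [-0.48, -4.95, -0.16, -0.45, -7.38, 0.25, 0.5],
  [-0.48, -4.95, -0.16, -0.45, -7.38, 0.25, 0.5],
])

```text
clock: 21.2
eef_pos: [0.5848, 0.0035, 0.1702]
tcp_rot: [0.001, 0.707, -0.001, 0.707]
force: [0.9, 0.9, -0.9]
width: 0.5
```

```bash
python3 - <<'E'
from h import *
im,d=snap("scene");P=pts("scene",d);np.savez("scene2.npz",im=im,d=d)
C=im[d>0].astype(float)
L=(P-SO)@np.c_[SX,SY,SZ]
k=(abs(L[:,0])<.055)&(abs(L[:,1]-.0485)<.05)&(L[:,2]>.006)&(L[:,2]<.06)
t=k&(L[:,2]>.044);print("knob top local",np.round(L[t].mean(0),4),t.sum())
q=L[k&(L[:,2]<.018)&(C.sum(1)<260)&(C[:,0]>C[:,2]*1.2)];ce=q.mean(0);n=np.linalg.svd(q-ce,full_matrices=False)[2][2];print("disc",len(q),np.round(ce,4),np.round(n,3))
k=d>0
w,dw=snap("wrist");cv2.imwrite("pics/w2.png",w[:,:,::-1])
go(((.585,.007,.07),down()),((.585,.007,.02),down()))
E
```

```text
knob top local [-0.0031  0.0492  0.0489] 114
disc 1838 [-0.0029  0.0499  0.0135] [-0.001  0.004 -1.   ]
t 21.3 p [0.5851 0.0036 0.17  ] w 0.502 F [-0.   0.2 -0.2] q [-0.01  0.37  1.61 -0.    1.17 -1.58]
  [-0.047, -0.001, 0.006, 1.999, 0.069, -0.002] rows 2.0
  [-0.047, -0.001, 0.006, 2.999, 0.07, -0.001] rows 3.0
```

View pics/w2.png

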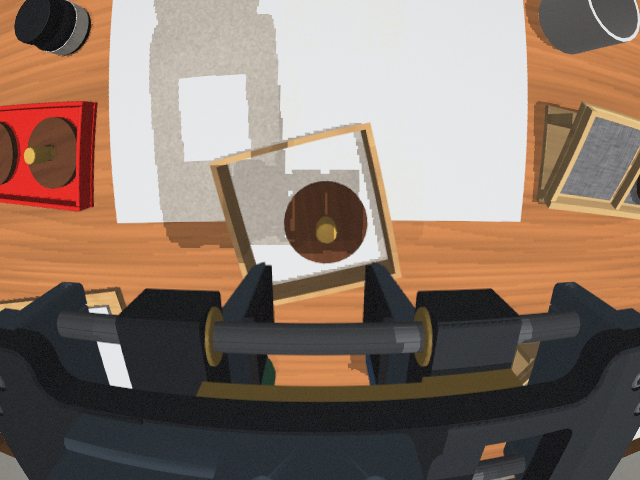

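W2 sits flat in the left bay: local (-3, 49) mm, tilt under 0.01 rad. The wrist view shows the boxed weight's knob at (327,232), with the disc clear of the walls. I cross-check its position from this view.

```bash
python3 - <<'E'
from h import *
ci=arm.camera_info("wrist");K=ci["camera_matrix"];T=ci["tool_from_camera"]
s=arm.state();Rt=R.from_quat(s["tcp_rot"]).as_matrix()
for u,v,z in [(327,230,.05),(325.5,222,.014)]:
    a=np.array([u-K[0,2],v-K[1,2]])/K[0,0];th=np.linalg.norm(a)
    r=np.r_[a/th*np.sin(th),np.cos(th)]
    r=Rt@T[:3,:3]@r;o=s["eef_pos"]+Rt@T[:3,3];print(np.round(o+r*(z-o[2])/r[2],4))
E
```

```text
[0.5816 0.0121 0.05  ]
[0.5832 0.0115 0.014 ]
```

play_rows([
  [0, 0, 0, 1, 0.11, -0.02, 0.5],
  [0, 0, 0, 2, 0.11, -0.02, 0.5],
  [0, 0, 0, 2.6, 0.11, -0.02, 0.5],
  [0, 0, 0, 2.9, 0.11, -0.02, 0.5],
  [0, 0, 0, 3, 0.11, -0.02, 0.5],
  [0, 0, 0, 3, 0.11, -0.02, 0.5],
])

```text
clock: 21.9
eef_pos: [0.5838, 0.0099, 0.0196]
tcp_rot: [0.001, 0.708, -0.002, 0.707]
force: [0.9, -0.4, -0.5]
width: 0.501
```

play_rows([
  [0, 0, 0, 0, 0, 0, 1],
  [0, 0, 0, 0, 0, 0, 1],
  [0, 0, 0, 0, 0, 0, 1],
  [0, 0, 0, 0, 0, 0, 1],
  [0, 0, 0, 0, 0, 0, 1],
  [0, 0, 0, 0, 0, 0, 1],
])

```text
clock: 22.5
eef_pos: [0.5844, 0.0095, 0.0205]
tcp_rot: [0.001, 0.707, -0.002, 0.707]
force: [-0.8, -2.1, 6.1]
width: 0.189
```

```bash
python3 -c "
from h import *
go(((.585,.007,.16),down()),(bay(-.0485,.10),SM))"
```

```text
t 22.5 p [0.5844 0.0095 0.0205] w 0.189 F [-0.8 -2.1  6.1] q [-0.    0.52  1.79 -0.    0.83 -1.57]
  [-0.039, 0.003, 0.008, -2.79, -0.052, 0.013] rows 2.8
  [0.448, 5.002, 0.128, -2.196, 5.428, -0.473] rows 5.9
```

play_rows([
  [0, 0, 0, -0.6, 0, 0, 1],
  [0, 0, 0, -1.5, 0, 0, 1],
  [0, 0, 0, -2.4, 0, 0, 1],
  [0, 0.8, 0, -2.8, 0.7, -0.1, 1],
  [0.1, 1.6, 0, -2.8, 1.7, -0.2, 1],
  [0.2, 2.5, 0, -2.8, 2.7, -0.3, 1],
  [0.3, 3.3, 0.1, -2.7, 3.7, -0.3, 1],
  [0.4, 4.2, 0.1, -2.6, 4.7, -0.4, 1],
])

```text
clock: 23.3
eef_pos: [0.5655, 0.2455, 0.1504]
tcp_rot: [0.02, 0.845, -0.012, 0.535]
force: [1.0, 0.7, -2.3]
width: 0.189
```

```bash
python3 -c "
from h import *
go((bay(-.0485,.10),SM),(bay(-.0485,.0245),SM))"
```

```text
t 23.3 p [0.5655 0.2455 0.1504] w 0.189 F [ 1.   0.7 -2.3] q [ 0.31  0.65  1.24  0.15  1.66 -1.23]
  [0.042, 0.782, 0.015, 0.413, 0.707, 0.076] rows 0.8
  [0.042, 0.782, 0.015, 1.918, 0.71, -0.048] rows 2.0
```

play_rows([
  [0, 0.78, 0, 0.2, 0.71, 0.08, 1],
  [0, 0.78, 0, 0.4, 0.71, 0.08, 1],
  [0, 0.78, 0, 0.4, 0.71, 0.08, 1],
  [0, 0.78, 0, 0.9, 0.71, 0.03, 1],
  [0, 0.78, 0, 1.4, 0.71, 0, 1],
  [0, 0.78, 0, 1.75, 0.71, -0.04, 1],
  [0, 0.78, 0, 1.88, 0.71, -0.05, 1],
  [0, 0.78, 0, 1.9, 0.71, -0.05, 1],
])

```text
clock: 24.1
eef_pos: [0.5242, 0.2821, 0.0663]
tcp_rot: [0.021, 0.866, -0.012, 0.5]
force: [0.2, 0.1, -1.0]
width: 0.19
```

```bash
python3 -c "
from h import *
go((bay(-.0485,.021),SM))"
```

```text
t 24.1 p [0.5242 0.2821 0.0663] w 0.19 F [ 0.2  0.1 -1. ] q [ 0.36  0.73  1.36  0.2   1.55 -1.22]
  [0.034, 0.006, 0.012, 0.099, 0.019, 0.014] rows 0.1
```

play_rows([
  [0, 0, 0, 0.03, 0.01, 0.01, 1],
  [0, 0, 0, 0.06, 0.01, 0.01, 1],
  [0, 0, 0, 0.09, 0.01, 0.01, 1],
  [0, 0, 0, 0.11, 0.01, 0.01, 1],
  [0, 0, 0, 0.12, 0.01, 0.01, 1],
  [0, 0, 0, 0.12, 0.01, 0.01, 1],
])

```text
clock: 24.7
eef_pos: [0.5223, 0.2828, 0.0614]
tcp_rot: [0.021, 0.865, -0.012, 0.501]
force: [1.9, -1.1, 1.7]
width: 0.194
```

play_rows([
  [0, 0, 0, 0.02, 0, 0, 1],
  [0, 0, 0, 0.02, 0, 0, 1],
  [0, 0, 0, 0.02, 0, 0, 0.5],
  [0, 0, 0, 0.02, 0, 0, 0.5],
  [0, 0, 0, 0.02, 0, 0, 0.5],
  [0, 0, 0, 0.02, 0, 0, 0.5],
])

```text
clock: 25.3
eef_pos: [0.5214, 0.2828, 0.0602]
tcp_rot: [0.021, 0.866, -0.012, 0.5]
force: [-0.3, -0.6, 0.2]
width: 0.492
```

play_rows([
  [0, 0, 0, -0.5, 0, 0, 0.5],
  [0, 0, 0, -1.3, 0, 0, 0.5],
  [0, 0, 0, -2.2, 0, 0, 0.5],
  [0, 0, 0, -3, -1, 0, 0.5],
  [0, 0, 0, -3, -2.2, 0, 0.5],
  [0, 0, 0, -3, -3.4, 0, 0.5],
  [0, 0, 0, -3, -4.6, 0, 0.5],
  [0, 0, 0, -3, -5.6, 0, 0.5],
])

```text
clock: 26.1
eef_pos: [0.5841, 0.039, 0.1898]
tcp_rot: [0.021, 0.866, -0.012, 0.5]
force: [-0.1, -0.3, 0.2]
width: 0.5
```

```bash
python3 - <<'E'
from h import *
go()
im,d=snap("scene");P=pts("scene",d);cv2.imwrite("pics/s3.png",im[:,:,::-1])
C=im[d>0].astype(float)
L=(P-SO)@np.c_[SX,SY,SZ]
for yb in(-.0485,.0485):
    k=(abs(L[:,0])<.055)&(abs(L[:,1]-yb)<.05)&(L[:,2]>.006)&(L[:,2]<.06)
    t=k&(L[:,2]>.044);print("knob top local",np.round(L[t].mean(0),4),t.sum())
    q=L[k&(L[:,2]<.018)&(C.sum(1)<260)&(C[:,0]>C[:,2]*1.2)];ce=q.mean(0);n=np.linalg.svd(q-ce,full_matrices=False)[2][2];print("disc",len(q),np.round(ce,4),np.round(n,3))
tilt((.505,-.279));tilt((.493,-.378))
E
```

```text
t 26.1 p [0.5841 0.039  0.1898] w 0.5 F [-0.1 -0.3  0.2] q [ 0.03  0.65  1.19  0.04  1.83 -1.5 ]
knob top local [-0.0023 -0.0475  0.049 ] 97
disc 1568 [-0.0022 -0.0465  0.0135] [-0.003 -0.     1.   ]
knob top local [-0.0031  0.0492  0.0489] 115
disc 1831 [-0.0029  0.0498  0.0135] [-0.003 -0.002  1.   ]
scene few 0
side 799 [ 0.499 -0.28   0.018] n [-0.008 -0.003  1.   ]
scene few 0
side 948 [ 0.489 -0.38   0.018] n [-0.011 -0.004  1.   ]
```

View pics/s3.png

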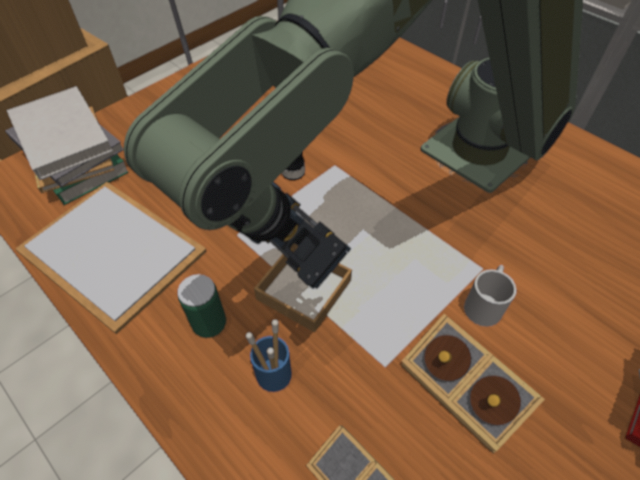

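The picture shows both weights in the large stand's bays, at (447,358) and (494,400), the arm clear and the bystanders in place. The side camera's depth shows both tray weights upright. I hand in.

```bash
python3 -c "
from bench import arm
print(arm.job_done())"
```

```text
the job is handed in; nothing more can be done
None
```

All four weights are sorted and placed: two sound ones in the stand's bays, two warped ones in the red tray. I handed the job in at about 26 s of the 72 s allowed; no verdict is reported.

**Sorting:** I pressed the three desk weights at the rim. The two outer ones rocked, tilting 0.10 to 0.16 rad. The middle one held 24 N almost still: the depth fit showed 0.02–0.035 rad. That was more than the 10 N a sound weight is said to take, so I pressed harder than intended. The boxed weight was not pressed; I took it as sound because only two are warped, and it now lies flat on the slope.

**Last checks:**
- **Stand:** both weights are within about 3 mm of their bay centres and within 0.01 rad of flat.
- **Tray:** both weights stand upright, within about 0.02 rad of level in the side camera. The arm hid the tray from the scene camera at that point, but an earlier scene check agreed.
- **Bystanders:** the mug, brush pot and tea tin look unmoved in the last picture. The ink jar is mostly hidden by the arm there, so I only saw part of it.
- **Camera disagreement:** the scene and side cameras differed by about 4 mm on the starting positions. I used their mean, and every grasp closed on the knob at about 17 mm.

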